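# Tare the weighing basket

### The arm

A 7-joint arm with a two-finger parallel gripper is mounted at the origin on the work surface. World frame = base frame: x ahead of the robot, y to its left, z up, the work surface at z = 0. Lengths are in mm, angles in rad, forces in N, time in s.
With the tool pointing down it reaches from about 350 to 775 mm from the base axis. Payload 3.1 kg.
Tool frame: the origin (TCP) lies midway between the tips of the shut fingers; the grasp point (between the pads) lies 19 mm behind it; z points along the fingers, y is the line along which they close (so a half turn about z gives the same grasp; the last joint's range is limited). The gripper opens to 85 mm and grips with 20 to 120 N. Pads are 22 mm wide; open, the fingers measure 114 mm over their backs; the gripper's body (76 mm by 85 mm) begins 54 mm behind the grasp point. The pads swing forward as they close: fully open they stand 13 mm farther back than shut.
Start: joints at [-1.262, 0.311, 0.014, 1.512, -0.004, 1.319, -0.027], TCP at [188.981, 516.53, 231.304] pointing down, gripper open.
Joint ranges: [-2.7, 2.7], [-0.3, 1.91], [-1.27, 1.3], [0.12, 2.57], [-1.44, 4.58], [0.2, 2.03], [-3.05, 3.05]. Speed limits (rad/s): [2.79, 2.79, 3.14, 3.14, 3.14, 3.14, 3.14].

### API

Orientations are given as a unit quaternion [x, y, z, w].
In Python, from workcell import telemetry, imaging, workorder, nets gives the robot as it stands. The module is installed in compiled form; this text tells all that it offers.
- The arm moves only by the tool carry_out, never from a script. Its argument "rows" is a list of rows, each a list of 2 entries, a list of its own where there are three numbers: the shift along the tool's x, y, z scaled (see below), then the turn, a rotation vector about the tool's x, y, z scaled (see below). A call has 1 to 10 rows; each row is the pose to reach, as a shift and turn from the pose commanded when the call began, along the tool's axes at that moment, turning the shorter way round; what a row does not reach only later rows make up. The controller multiplies each number of a shift by 0.2 m and each number of a turn by 360 degrees. A row lasts 1/8 s, in which the tool goes at most 62.5 mm and 10.7 degrees, less where a joint would pass 70% of its speed; a pose out of reach is approached as far as the arm can. A call with a number of a shift or a turn outside -1 to 1 is refused whole. A call with a gripper value outside its range is refused whole. "jaw" is the opening, from 0 (shut) to 1 (fully open), set as the call begins (left out, the last holds). The fingers move at their own pace and stop on an object; "newtons" is the grip in N (left out, the last holds). Time passes only in rows, so rows that repeat a pose let the fingers close. It gives the time, the measured TCP pose, the force, the opening and the grip force at its end, in the units of the state.
- telemetry.get_obs(): the state, without advancing time (a new reading comes with each control period).
- imaging.grab_frame(name): name is "scene" or "top"; returns a dict with "img" (384x512x3 uint8, red, green, blue), "range_z" (384x512 float32, mm along the optical axis (not along the pixel's ray), 0 where there is no reading), "fovy" (degrees; the focal length in pixels is half the picture's height over the tangent of half this angle, whatever the lens; pixels are square), "cx", "cy" (the principal point, pixels), "rvec" (rotation vector, rad) and "tvec" (3), from world to camera coordinates, as OpenCV has them. Camera axes: x right, y down, z forward; pixel columns grow to the right and rows downward; lengths in mm; the calibration is good to about 2 mm. A picture is of the moment at which its call begins.
- workorder.hand_in(): hands the job in; it is judged then, once.
Trained networks look in a picture, given as the dict that the camera call returned (one of the last four; its "shot" number tells which), for a name from the list of things; names that differ only in an ending like _2 or _b are one class to them, and where a whole thing is asked for, a point or a joint stands for the part that bears it (a point fixed in the world has none). Each returns a list of dicts, best first, with "conf" (0 to 1); they miss things now and then, are a little off and sometimes report something else, mostly with a low value. They report only what shows in the picture. A call takes as long as a camera call. They do not tell look-alikes from the thing itself.
- nets.boxes_of(label, picture): "centre" ([column, row] in pixels, amid what is visible of it).
- nets.outline_of(label, picture): "mask" (384x512 bool, what is visible of it) and "centre" ([column, row] in pixels, amid what is visible of it).
The state is a dict: "clock": time; "joint_positions": joint angles; "qvel": joint speeds; "tau": joint torques, N m; "tool_pos": TCP position; "tcp_rot": TCP orientation; "ft_force": force on the tool from outside, world axes, zero at the start; "ft_torque": the same for the moment, N m; "width": finger opening in mm; "gripper_force": force on a finger pad.
Only numpy, scipy, OpenCV 4.12 (cv2) and the standard library are available. Lean on these libraries where they do the work, as an engineer would, in place of code of your own. Each camera call takes 0.05 s, during which the arm holds its last target. There are 200 camera calls.

### The job

Unhook the empty steel basket from its stand, lifting it past the upturned tips before drawing it away, set it gently in the middle of the scale's pan and let go. Then press the scale's wide tare key just until it clicks, no further, and release it. Do not press the small round key, and leave everything else on the bench where it is.

Things in the scene. Friction and masses are not known exactly. Their poses are not given: they have to be found in the camera images.
- basket: Open rectangular steel tray 100 (x) x 120 (y) x 30 mm high, wall 3 mm, with a rigid arched bail: two uprights 8 mm thick at y = +-62 mm carrying an 8 mm round bar along y at 120 mm height. 0.18 kg or somewhat more or less. Origin at the centre of its underside, z up. It starts hanging from the stand by its bar, its axes parallel to the stand's.
- basket_grip (a point): Centre of the bail bar, 120 mm above the basket's underside: a wooden sleeve 16 mm thick and 50 mm long (along the basket's y) round the bar, the place to grip, from above, closing along the basket's x. The sleeve hangs between the two prongs. The basket can swing about the bar.
- hook_stand: Fixed steel stand on a dark plate 160 x 130 x 12 mm. Origin on the bench under its 16 mm post (181 mm high, the plate reaching from x = -130 to +30 mm). From the top of the post a cross bar and two parallel 8 mm prongs at y = +-40 mm run along the stand's -x, roughly towards the robot; each dips to a trough at x = -90 mm (where the bail bar lies, bar centre at 175 mm height) and turns up to a tip at x = -117 mm.
- hook_tip (a point): Top of the upturned tips (210 mm high), midway between the two prongs; axes as the stand's. The bail bar must be raised at least 40 mm from its rest to pass over the tips in the stand's -x; above about 75 mm of lift the tray's rim comes up against the prongs from below until the tray has been drawn out some 90 mm.
- scale: Fixed bench scale: white case 245 (x) x 190 (y) mm, top 40 mm high; its case reaches from x = -165 to +80 mm. Square steel pan 150 x 150 mm. Origin on the bench under the pan's centre; its -x side, the keypad, faces roughly towards the robot. Keypad: display at its +y half, keys at its -y half.
- pan (a point): Centre of the pan's flat top, 50 mm above the bench; axes as the scale's.
- tare_key (a joint): Travel of the wide tare key in m: 0 up, 0.0075 hard stop. A tactile dome: the force rises to about 5 N at 1.7 mm, drops to about 2.8 N at 4.3 mm (the click; it registers from 3 mm on), then rises again: 4 N at 5.4 mm, 8 N at 6.4 mm. It must not go beyond 6.5 mm. It springs back up.
- tare_key_top (a point): Centre of the tare key's top face, a grey rounded rectangle 28 (x) x 46 (y) mm, 49 mm above the bench when up, 9 mm proud of the case, 122 mm in front (scale -x) and 30 mm to -y of the pan's centre. It is pressed straight down.
- power_key (a joint): Travel of the small round key, in m: 0 up, 0.004 down. To be left alone.
- power_key_top (a point): Centre of the top of the small round key (16 mm across, 45 mm above the bench), 48 mm to -y of the tare key.
- file: Hand file, 190 mm long along x (wooden handle to -x), 22 mm thick, lying between the stand and the scale. Origin under its middle. Bystander.
- dividers: Steel dividers, 155 mm long along x, 12 mm high, lying near the robot. Bystander.
- phone: Black phone 150 x 73 x 9 mm, lying. Bystander.
- beaker: Glass beaker, 56 mm across, 85 mm high, standing beyond the file. Bystander.
- hammer: Hammer, 200 mm long, lying. Bystander.
- jar: Glass jar, 60 mm across, 80 mm high, at the back. Bystander.
Not all that is in view belongs to the job. What is shaped like the basket but blue is not meant.

How it is judged (in metres and radians):
On the way, in this order (a step that is already met when the one before it is completed fails the run):
1. the bail bar is lifted past the hook's tips, still above the prongs (z of basket_grip in the frame of hook_tip above 0.003 m and x of basket_grip in the frame of hook_tip above -0.02 m), for 0.02 s.
2. the basket stands in the middle of the pan, let go (horizontal distance between basket and pan below 0.025 m and z of basket in the frame of pan between -0.004 and 0.004 m and angle between basket's own z axis and vertical below 0.06 rad and contact force between basket and the fingers below 0.1 N and linear speed of basket below 0.02 m/s), for 0.2 s.
3. the tare key is pressed past its click while the basket stands on the pan (value of joint tare_key above 0.003 m and horizontal distance between basket and pan below 0.025 m and z of basket in the frame of pan between -0.004 and 0.004 m and angle between basket's own z axis and vertical below 0.06 rad), for 0.02 s.
At the end, for the whole second after the job is handed in: The basket stands upright (within 0.06 rad) and at rest on the scale's pan, its centre within 25 mm of the pan's centre and its underside within 4 mm of the pan's top; both keys are up again (less than 1 mm down) (horizontal distance between basket and pan below 0.025 m and z of basket in the frame of pan between -0.004 and 0.004 m and angle between basket's own z axis and vertical below 0.06 rad and linear speed of basket below 0.02 m/s and value of joint each of tare_key, power_key below 0.001 m); the robot touches nothing.
It fails at once if the tare key is pressed far beyond its click (more than 6.5 mm) (value of joint tare_key above 0.0065 m).
It fails at once if the small round key is pressed (more than 2 mm) (value of joint power_key above 0.002 m).
It fails at once if the basket is let go more than 10 mm above the pan (horizontal distance between basket and pan below 0.08 m and z of basket in the frame of pan above 0.01 m and contact force between basket and the fingers below 0.05 N and contact force between basket and scale below 0.05 N).
It fails at once if the basket is rammed on the scale (over 30 N) (contact force between basket and scale above 30 N).
It fails at once if a bystander is moved more than 30 mm (distance of any of file, dividers, phone, beaker, hammer, jar from where it was at the start of the episode above 0.03 m).
It also fails if it takes over 64 s, if anything falls off the work surface, if the arm or the gripper's body presses on something with over 40 N, if the wrist force passes 120 N, or if a joint passes its speed limit or range.

## Working session

There is one attempt and no reset: what is moved stays moved. The work goes in short steps, Python scripts to look and compute and a tool call to move; the robot and the scene stay as the last step left them, time stands still between calls to the robot, and variables do not carry over. Pictures are saved under pics/ and viewed, at most 10 in all, crops included, and the job is handed in when it is done.

Besides the shell and the picture viewer there is one more tool, called after "Request:" by a JSON object that holds its "op" and its "data", one argument or row to a line. carry_out: Moves the arm, as the interface text tells. Its arguments: {"type":"object","properties":{"rows":{"type":"array","items":{"type":"array"}},"jaw":{"type":"number"},"newtons":{"type":"number"}},"required":["rows"]}

```bash
mkdir -p pics
cat > h.py <<'E'
import numpy as np, cv2
from workcell import telemetry, imaging, workorder, nets
from scipy.spatial.transform import Rotation as R
def cloud(p):
    f=192/np.tan(np.radians(p['fovy'])/2); v,u=np.mgrid[:384,:512]; z=p['range_z'].astype(float)
    c=np.stack([(u-p['cx'])/f*z,(v-p['cy'])/f*z,z],-1)
    M=cv2.Rodrigues(np.array(p['rvec'],float))[0]
    w=(c-np.array(p['tvec']).ravel())@M; w[z==0]=np.nan
    return w
def save(p,n): cv2.imwrite('pics/'+n,p['img'][:,:,::-1])
E
python3 - <<'E'
from h import *
o=telemetry.get_obs(); print({k:np.round(v,3).tolist() for k,v in o.items()})
ims=[]
for c in('scene','top'):
    p=imaging.grab_frame(c); w=cloud(p); np.save(c+'.npy',w); save(p,c+'0.png'); cv2.imwrite(c+'raw.png',p['img'][:,:,::-1])
    print(c,p['fovy'],p['cx'],p['cy'],np.round(p['rvec'],3).ravel(),np.round(p['tvec'],1).ravel())
    for l in ['basket','basket_grip','hook_stand','scale','tare_key','power_key','file','beaker','hammer','jar','dividers','phone']:
        for d in nets.outline_of(l,p)[:3]:
            q=w[d['mask']]; 
            if d['conf']>.3: print(c,l,round(d['conf'],2),np.round(d['centre']),d['mask'].sum(),np.round(np.nanmedian(q,0)),np.round(np.nanpercentile(q,2,axis=0)),np.round(np.nanpercentile(q,98,axis=0)))
E
```

```text
{'clock': 0.0, 'joint_positions': [-1.262, 0.312, 0.014, 1.513, -0.004, 1.319, -0.027], 'qvel': [0.001, -0.001, -0.001, -0.0, 0.0, -0.001, -0.0], 'tau': [0.0, -37.991, 0.146, -23.059, 0.012, 0.014, -0.0], 'tool_pos': [188.73, 515.842, 230.229], 'tcp_rot': [0.174, 0.985, -0.001, -0.0], 'ft_force': [0.39, 0.763, 0.222], 'ft_torque': [0.039, -0.067, 0.008], 'gripper_force': 0.0, 'width': 85.61}
scene 51.667580041838214 251.93869248917983 189.64150103406462 [ 1.265  1.984 -1.08 ] [ 217.1 -136.2 1597.2]
scene basket 0.78 [332. 225.] 1564 [530. 222.  69.] [282. 157.   0.] [623. 284. 182.]
scene basket 0.61 [240. 182.] 1023 [ 326. -132.   18.] [ 266. -197.    1.] [395. -60. 127.]
scene basket 0.41 [391. 219.] 727 [298. 363.   9.] [231. 294.   1.] [356. 430.  12.]
scene basket_grip 0.71 [243. 182.] 997 [ 326. -132.   17.] [ 264. -198.    1.] [395. -64. 127.]
scene basket_grip 0.58 [326. 226.] 1336 [532. 216.  67.] [478. 159.  56.] [594. 285. 181.]
scene basket_grip 0.44 [202. 195.] 100 [ 502. -188.   48.] [ 475. -214.   42.] [ 515. -168.   52.]
scene hook_stand 0.55 [326. 259.] 2260 [616. 24
[... 1805 characters left out ...]
.  54.] [585. 278. 184.]
top beaker 0.8 [262. 111.] 325 [755.  -7.  43.] [719. -29.   1.] [770.  17.  88.]
top hammer 0.81 [390. 260.] 780 [ 309. -381.   25.] [ 241. -448.   15.] [ 371. -275.   31.]
top hammer 0.45 [181. 190.] 1586 [529. 218.  60.] [481. 154.  53.] [588. 278. 184.]
top jar 0.8 [232.  98.] 406 [784.  80.  79.] [765.  55.  13.] [816. 106.  85.]
top jar 0.6 [139. 271.] 1291 [290. 355.   9.] [228. 288.   1.] [355. 420.  14.]
top dividers 0.54 [256. 239.] 198 [381.   9.   9.] [315.  -7.   0.] [434.  22.  16.]
top phone 0.91 [142. 272.] 1268 [290. 355.   9.] [229. 288.   4.] [353. 420.  14.]
top phone 0.66 [327. 202.] 156 [ 496. -194.   50.] [ 484. -218.   43.] [ 510. -173.   55.]
```

View pics/scene0.png

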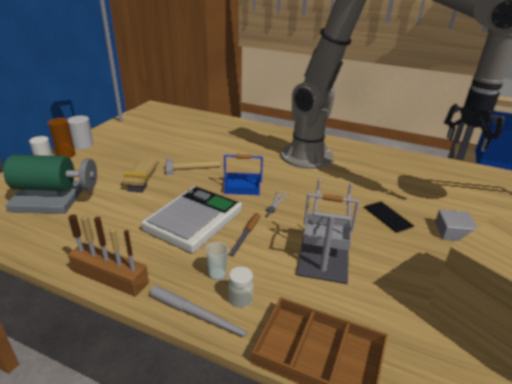

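View pics/top0.png

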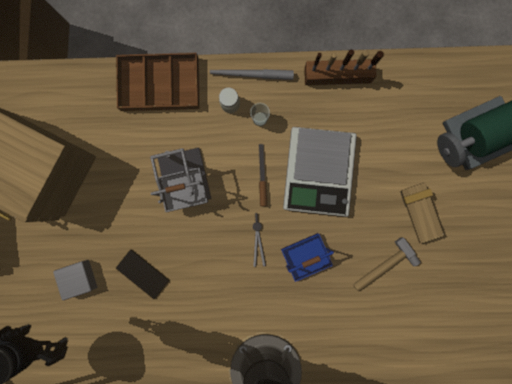

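```bash
cat > m.py <<'E'
from h import *
def rect(q): 
    (c,s,a)=cv2.minAreaRect(q[:,:2].astype(np.float32)); return np.round(c,1),np.round(s,1),round(a,2)
for c in('scene','top'):
    w=np.load(c+'.npy'); im=cv2.imread(c+'raw.png').astype(int); b,g,r=im[...,0],im[...,1],im[...,2]
    x,y,z=w[...,0],w[...,1],w[...,2]
    s=(abs(x-540)<120)&(abs(y-220)<100)
    sl=s&(z>160)&(z<200)&(r>b+35); q=w[sl]; print(c,'sleeve',len(q),np.round(np.median(q,0),1),rect(q))
    ext=s&(z>176)&(x<535); q=w[s&(z>165)]; print('high',len(q),rect(q))
    q=w[s&(z>6)&(z<17)]; print('plate',len(q),rect(q))
    q=w[s&(z>45)&(z<95)]; print('tray',len(q),rect(q))
    t=(abs(x-590)<180)&(abs(y+160)<140)
    q=w[t&(z>32)&(z<60)&(np.minimum(r,b)>0)]; print('case',len(q),rect(q))
    k=t&(z>46.5)&(z<60); m=cv2.connectedComponentsWithStats(k.astype(np.uint8))
    for i in range(1,m[0]):
        if m[2][i,4]>40: q=w[m[1]==i]; print('  comp',len(q),np.round(np.median(q,0),1),rect(q))
im=cv2.imread('topraw.png'); A=cv2.resize(im[140:220,140:220],(400,400),interpolation=2); B=cv2.resize(im[120:220,275:375],(400,400),interpolation=2)
cv2.imwrite('pics/crop.png',np.hstack([A,B]))
E
python3 m.py
```

```text
scene sleeve 163 [538.4 222.2 179.8] (array([544.1, 219.9]), array([ 94.3, 123.2]), 33.75)
high 627 (array([569.3, 228.4]), array([127.2, 131.2]), 12.01)
plate 1470 (array([579. , 230.2]), array([154.7, 129.3]), 11.87)
tray 1279 (array([557.8, 226. ]), array([151.5, 131.2]), 12.33)
case 3220 (array([ 602.3, -135.6]), array([270.7, 280.7]), 81.72)
  comp 81 [ 501.  -189.1   49. ] (array([ 498. , -190.2]), array([51. , 28.6]), 77.76)
  comp 1633 [ 628.9 -173.9   50.7] (array([ 622.1, -178.1]), array([152.1, 153.3]), 82.71)
top sleeve 96 [533.6 222.1 182.8] (array([577.7, 233. ]), array([106.7,  86.6]), 2.3)
high 636 (array([567. , 223.4]), array([127.2, 129.5]), 12.52)
plate 797 (array([539.2, 221.9]), array([237.4, 194. ]), 2.47)
tray 1313 (array([555.5, 218.7]), array([143.6, 125.8]), 11.87)
case 5472 (array([ 604.4, -138. ]), array([274.3, 283.6]), 82.33)
  comp 2650 [ 621.1 -182.5   51.1] (array([ 621.9, -182.5]), array([150.4, 150.4]), 82.54)
  comp 147 [ 496.2 -194.8   50.1] (array([ 496.9, -195.1]), array([51.8, 25.9]), 88.53)
```

View pics/crop.png

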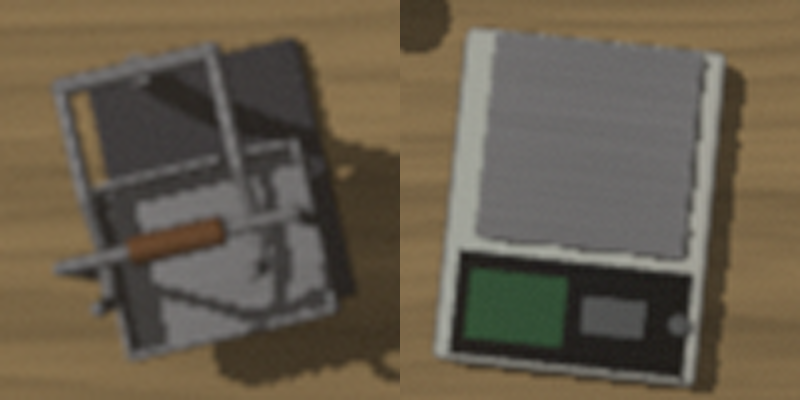

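```bash
cat >> h.py <<'E'
def Rt(yaw): # tool down, tool y along yaw (deg)
    a=np.radians(yaw); y=np.array([np.cos(a),np.sin(a),0]); z=np.array([0,0,-1.]); return R.from_matrix(np.stack([np.cross(y,z),y,z],1))
def plan(*ts):
    o=telemetry.get_obs(); r=R.from_quat(o['tcp_rot'])
    print(np.round(o['tool_pos'],1), 't',o['clock'], 'yaw',np.degrees(np.arctan2(*r.as_matrix()[1::-1,1])).round(1),'tilt',r.as_matrix()[2].round(3))
    for x,y,z,a in ts:
        print([np.round(r.inv().apply(np.array([x,y,z])-o['tool_pos'])/200,3).tolist(),np.round((r.inv()*Rt(a)).as_rotvec()/2/np.pi,4).tolist()])
E
python3 -c "
from h import *
plan((538,222,275,12.1),(538,222,240,12.1))"
```

```text
[189.  516.5 231.3] t 1.3 yaw 69.9 tilt [-0. -0. -1.]
[[-2.145, -0.783, -0.219], [-0.0, 0.0, 0.1606]]
[[-2.145, -0.783, -0.044], [-0.0, 0.0, 0.1606]]
```

Request:
{"op": "carry_out", "data": {
  "rows": [
    [[-1,-0.37,-0.2],[0,0,0.08]],
    [[-1,-0.37,-0.2],[0,0,0.08]],
    [[-1,-0.37,-0.2],[0,0,0.08]],
    [[-1,-0.37,-0.2],[0,0,0.08]]
  ],
  "jaw": 1
}}

```text
clock: 1.8
tool_pos: [355.3, 374.9, 272.5]
tcp_rot: [0.417, 0.909, 0.001, 0.001]
ft_force: [-0.2, 1.1, -0.2]
width: 85.4
gripper_force: 0.0
```

```bash
python3 -c "
from h import *
plan((538,222,265,12.1))"
```

```text
[355.3 374.9 272.5] t 1.8 yaw 40.7 tilt [-0.002  0.002 -1.   ]
[[-1.175, 0.194, 0.04], [0.0004, 0.0002, 0.0794]]
```

Request:
{"op": "carry_out", "data": {
  "rows": [
    [[-1,0.165,0.02],[0,0,0.08]],
    [[-1,0.165,0.02],[0,0,0.08]],
    [[-1,0.165,0.02],[0,0,0.08]],
    [[-1,0.165,0.02],[0,0,0.08]],
    [[-1,0.165,0.02],[0,0,0.08]]
  ]
}}

```text
clock: 2.42
tool_pos: [508.1, 248.6, 267.1]
tcp_rot: [0.628, 0.778, -0.0, -0.0]
ft_force: [-0.6, 0.4, -0.6]
width: 85.2
gripper_force: 0.0
```

Run:
```python
from h import *
plan((538,222,240,12.1),(538,222,157,12.1))
p=imaging.grab_frame('scene'); w=cloud(p); im=p['img'].astype(int); r,b=im[...,0],im[...,2]
k=(abs(w[...,0]-540)<40)&(abs(w[...,1]-222)<45)&(abs(w[...,2]-178)<12)&(r>b+40)
q=w[k]; print(len(q),np.median(q,0),np.percentile(q,[3,97],axis=0))
cv2.imwrite('pics/s2.png',cv2.resize(p['img'][150:300,230:430,::-1],(800,600),interpolation=2))
```

```text
[508.1 248.6 267.1] t 2.425 yaw 12.2 tilt [ 0.    -0.001 -1.   ]
[[-0.162, 0.118, 0.135], [-0.0001, -0.0, 0.0003]]
[[-0.162, 0.118, 0.55], [-0.0001, -0.0, 0.0003]]
131 [538.60505028 223.00738692 179.24070792] [[527.84886117 198.50622204 169.99743512]
 [545.38418926 250.98567819 184.27015726]]
```

View pics/s2.png

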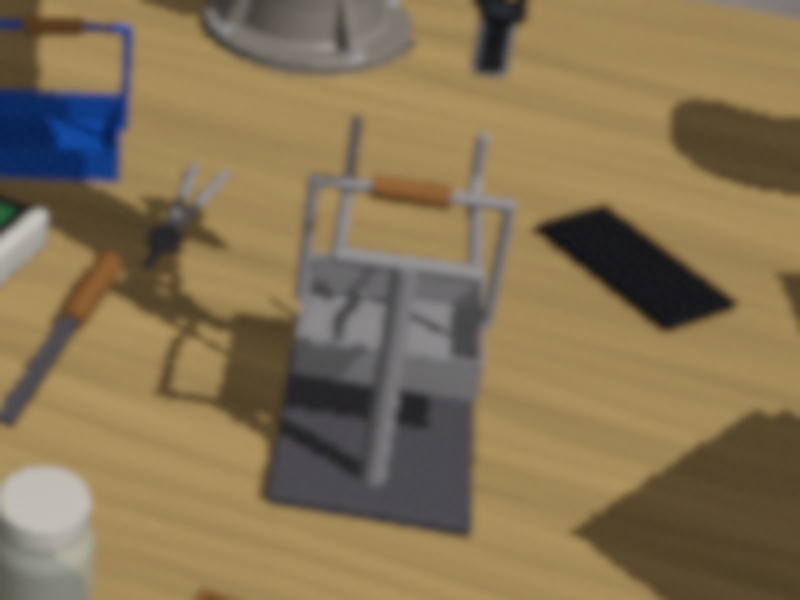

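Request:
{"op": "carry_out", "data": {
  "rows": [
    [[-0.157,0.115,0.1],[0,0,0]],
    [[-0.157,0.115,0.25],[0,0,0]],
    [[-0.157,0.115,0.4],[0,0,0]],
    [[-0.157,0.115,0.5],[0,0,0]],
    [[-0.157,0.115,0.56],[0,0,0]],
    [[-0.157,0.115,0.56],[0,0,0]],
    [[-0.157,0.115,0.56],[0,0,0]]
  ]
}}

```text
clock: 3.35
tool_pos: [537.3, 224.5, 156.4]
tcp_rot: [0.627, 0.779, 0.001, 0.0]
ft_force: [0.1, 0.1, 0.7]
width: 85.2
gripper_force: 0.0
```

Request:
{"op": "carry_out", "data": {
  "rows": [
    [[0,0,0],[0,0,0]],
    [[0,0,0],[0,0,0]],
    [[0,0,0],[0,0,0]],
    [[0,0,0],[0,0,0]],
    [[0,0,0],[0,0,0]],
    [[0,0,0],[0,0,0]],
    [[0,0,0],[0,0,0]],
    [[0,0,0],[0,0,0]]
  ],
  "jaw": 0,
  "newtons": 50
}}

```text
clock: 4.35
tool_pos: [533.0, 222.8, 155.7]
tcp_rot: [0.627, 0.779, -0.003, -0.003]
ft_force: [-8.8, -2.7, 8.3]
width: 14.1
gripper_force: 48.6
```

Request:
{"op": "carry_out", "data": {
  "rows": [
    [[0,-0.02,-0.03],[0,0,0]],
    [[0,-0.02,-0.08],[0,0,0]],
    [[0,-0.02,-0.14],[0,0,0]],
    [[0,-0.02,-0.2],[0,0,0]],
    [[0,-0.02,-0.25],[0,0,0]],
    [[0,-0.02,-0.28],[0,0,0]],
    [[0,-0.02,-0.28],[0,0,0]],
    [[0,-0.02,-0.28],[0,0,0]]
  ]
}}

```text
clock: 5.35
tool_pos: [532.7, 222.6, 210.8]
tcp_rot: [0.627, 0.779, -0.0, -0.0]
ft_force: [0.1, 0.2, -1.9]
width: 14.2
gripper_force: 48.8
```

Run:
```python
from h import *
plan((533,222,211,12.1))
p=imaging.grab_frame('scene')
cv2.imwrite('pics/s3.png',cv2.resize(p['img'][130:280,230:430,::-1],(800,600),interpolation=2))
```

```text
[532.7 222.6 210.8] t 5.35 yaw 12.3 tilt [-0.    -0.001 -1.   ]
[[-0.003, 0.001, -0.001], [-0.0002, 0.0, 0.0006]]
```

View pics/s3.png

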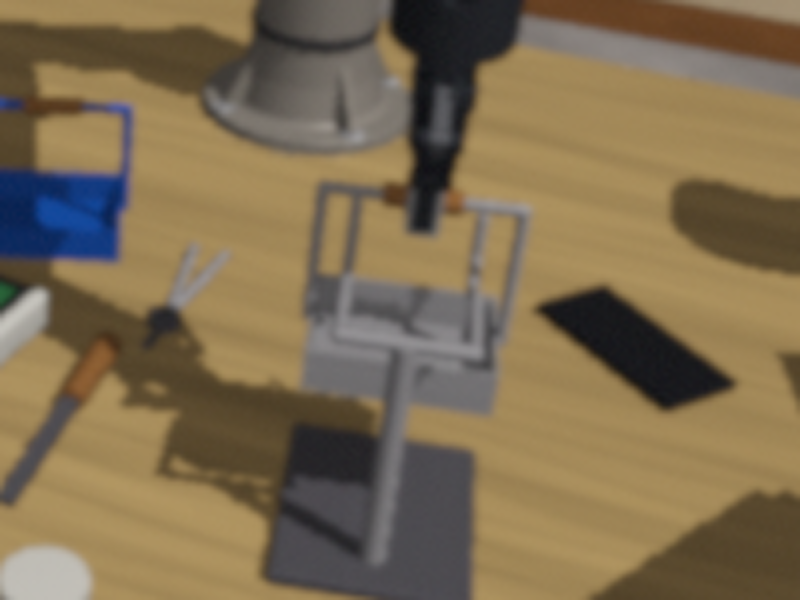

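Request:
{"op": "carry_out", "data": {
  "rows": [
    [[0,-0.05,0],[0,0,0]],
    [[0,-0.13,0],[0,0,0]],
    [[0,-0.22,0],[0,0,0]],
    [[0,-0.32,0],[0,0,0]],
    [[0,-0.42,0],[0,0,0]],
    [[0,-0.52,0],[0,0,0]],
    [[0,-0.6,0],[0,0,0]],
    [[0,-0.65,0],[0,0,0]],
    [[0,-0.65,-0.05],[0,0,0]],
    [[0,-0.65,-0.1],[0,0,0]]
  ]
}}

```text
clock: 6.65
tool_pos: [406.8, 195.2, 232.4]
tcp_rot: [0.627, 0.779, 0.001, 0.0]
ft_force: [-0.4, 1.0, -0.9]
width: 14.0
gripper_force: 48.8
```

```bash
python3 -c "
from h import *
plan((450,60,240,3),(530,-80,240,-4),(622,-181,240,-7.5))"
```

```text
[406.8 195.2 232.4] t 6.65 yaw 12.3 tilt [ 0.     0.002 -1.   ]
[[-0.706, 0.067, -0.038], [0.0003, -0.0, 0.0258]]
[[-1.476, 0.309, -0.038], [0.0002, -0.0001, 0.0453]]
[[-2.067, 0.651, -0.037], [0.0002, -0.0001, 0.055]]
```

Request:
{"op": "carry_out", "data": {
  "rows": [
    [[-0.06,0.01,-0.04],[0,0,0.002]],
    [[-0.16,0.02,-0.04],[0,0,0.005]],
    [[-0.3,0.04,-0.04],[0,0,0.01]],
    [[-0.45,0.06,-0.04],[0,0,0.015]],
    [[-0.6,0.09,-0.04],[0,0,0.02]],
    [[-0.74,0.12,-0.04],[0,0,0.024]],
    [[-0.86,0.15,-0.04],[0,0,0.028]],
    [[-0.95,0.17,-0.04],[0,0,0.03]],
    [[-1,0.18,-0.04],[0,0,0.03]]
  ]
}}

```text
clock: 7.78
tool_pos: [483.9, 5.0, 239.1]
tcp_rot: [0.699, 0.715, -0.0, 0.0]
ft_force: [-0.5, -0.6, -2.0]
width: 14.4
gripper_force: 48.9
```

```bash
python3 -c "
from h import *
plan((622,-181,240,-7.5))"
```

```text
[483.9   5.  239.1] t 7.775 yaw 1.3 tilt [-0.001 -0.001 -1.   ]
[[-0.946, 0.669, -0.004], [-0.0001, 0.0001, 0.0245]]
```

Request:
{"op": "carry_out", "data": {
  "rows": [
    [[-0.06,0.04,0],[0,0,0.002]],
    [[-0.17,0.12,0],[0,0,0.005]],
    [[-0.3,0.21,0],[0,0,0.009]],
    [[-0.44,0.31,0],[0,0,0.013]],
    [[-0.58,0.41,0],[0,0,0.017]],
    [[-0.72,0.51,0],[0,0,0.021]],
    [[-0.84,0.6,0],[0,0,0.0245]],
    [[-0.92,0.65,0],[0,0,0.0245]],
    [[-0.946,0.669,0],[0,0,0.0245]],
    [[-0.946,0.669,0],[0,0,0.0245]]
  ]
}}

```text
clock: 9.02
tool_pos: [622.5, -178.0, 238.8]
tcp_rot: [0.751, 0.661, -0.0, -0.001]
ft_force: [0.1, 0.2, -1.8]
width: 14.2
gripper_force: 48.9
```

Request:
{"op": "carry_out", "data": {
  "rows": [
    [[0,0,0.05],[0,0,0]],
    [[0,0,0.12],[0,0,0]],
    [[0,0,0.19],[0,0,0]],
    [[0,0,0.25],[0,0,0]],
    [[0,0,0.3],[0,0,0]],
    [[0,0,0.35],[0,0,0]],
    [[0,0,0.35],[0,0,0]],
    [[0,0,0.35],[0,0,0]]
  ]
}}

```text
clock: 10.02
tool_pos: [622.8, -178.6, 169.7]
tcp_rot: [0.751, 0.661, 0.0, 0.0]
ft_force: [-1.0, -0.5, -2.3]
width: 14.1
gripper_force: 48.8
```

Run:
```python
from h import *
plan((622,-181,150,-7.5))
for c in('scene','top'):
    p=imaging.grab_frame(c); w=cloud(p); x,y,z=w[...,0],w[...,1],w[...,2]
    t=(abs(x-622)<90)&(abs(y+181)<90)
    q=w[t&(z>82)&(z<115)]; print(c,len(q),cv2.minAreaRect(q[:,:2].astype(np.float32)),np.percentile(q[:,2],[50,97]))
    if c=='scene': cv2.imwrite('pics/s4.png',cv2.resize(p['img'][130:280,110:310,::-1],(800,600),interpolation=2))
```

```text
[ 622.8 -178.6  169.7] t 10.025 yaw -7.3 tilt [-0.     0.001 -1.   ]
[[-0.012, -0.003, 0.099], [0.0001, 0.0, 0.0005]]
scene 649 ((628.668701171875, -180.2430877685547), (131.1735382080078, 107.32565307617188), 80.57562255859375) [ 93.02192623 104.51950591]
top 110 ((635.02978515625, -145.1903076171875), (52.18600082397461, 104.53407287597656), 74.97027587890625) [ 99.24163814 106.33055761]
```

View pics/s4.png

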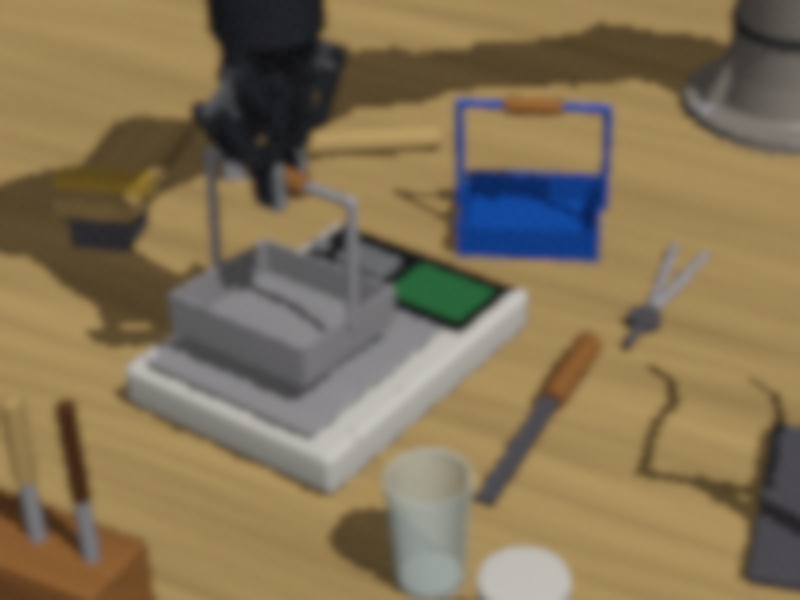

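Request:
{"op": "carry_out", "data": {
  "rows": [
    [[0,-0.015,0.03],[0,0,0]],
    [[0,-0.015,0.055],[0,0,0]],
    [[0,-0.015,0.075],[0,0,0]],
    [[0,-0.015,0.08],[0,0,0]],
    [[0,-0.015,0.08],[0,0,0]]
  ]
}}

```text
clock: 10.75
tool_pos: [619.6, -178.0, 153.3]
tcp_rot: [0.751, 0.661, -0.0, 0.0]
ft_force: [-0.1, 0.0, -1.8]
width: 14.4
gripper_force: 48.9
```

Request:
{"op": "carry_out", "data": {
  "rows": [
    [[0,0,0.005],[0,0,0]],
    [[0,0,0.01],[0,0,0]],
    [[0,0,0.015],[0,0,0]],
    [[0,0,0.015],[0,0,0]]
  ]
}}

```text
clock: 11.25
tool_pos: [621.3, -178.3, 152.4]
tcp_rot: [0.751, 0.661, 0.001, 0.002]
ft_force: [1.3, 0.3, 5.9]
width: 14.4
gripper_force: 49.6
```

Request:
{"op": "carry_out", "data": {
  "rows": [
    [[0,0,0],[0,0,0]],
    [[0,0,0],[0,0,0]],
    [[0,0,0],[0,0,0]],
    [[0,0,0],[0,0,0]],
    [[0,0,0],[0,0,0]],
    [[0,0,0],[0,0,0]]
  ],
  "jaw": 0.7
}}

```text
clock: 12.0
tool_pos: [619.5, -178.0, 150.3]
tcp_rot: [0.751, 0.661, -0.0, -0.0]
ft_force: [-0.5, -0.4, -0.3]
width: 59.5
gripper_force: 0.0
```

Run:
```python
from h import *
o=telemetry.get_obs(); print(o['width'],o['ft_force'],o['gripper_force'],o['tool_pos'])
for c in('scene','top'):
    p=imaging.grab_frame(c); w=cloud(p); x,y,z=w[...,0],w[...,1],w[...,2]
    t=(abs(x-622)<90)&(abs(y+181)<90)
    q=w[t&(z>64)&(z<95)]; print(c,len(q),cv2.minAreaRect(q[:,:2].astype(np.float32)),np.percentile(q[:,2],[50,97]))
    if c=='scene': cv2.imwrite('pics/s5.png',cv2.resize(p['img'][130:280,110:310,::-1],(800,600),interpolation=2))
```

```text
59.47389961892962 [-0.46376474 -0.36578979 -0.30910869] 0.0 [ 619.4826571  -177.98371831  150.26343924]
scene 584 ((627.301025390625, -179.72091674804688), (133.35195922851562, 104.87995147705078), 82.64341735839844) [74.54572148 83.98956058]
top 116 ((631.7154541015625, -146.43701171875), (52.31572723388672, 103.59886932373047), 77.04853057861328) [79.56620118 84.89423956]
```

View pics/s5.png

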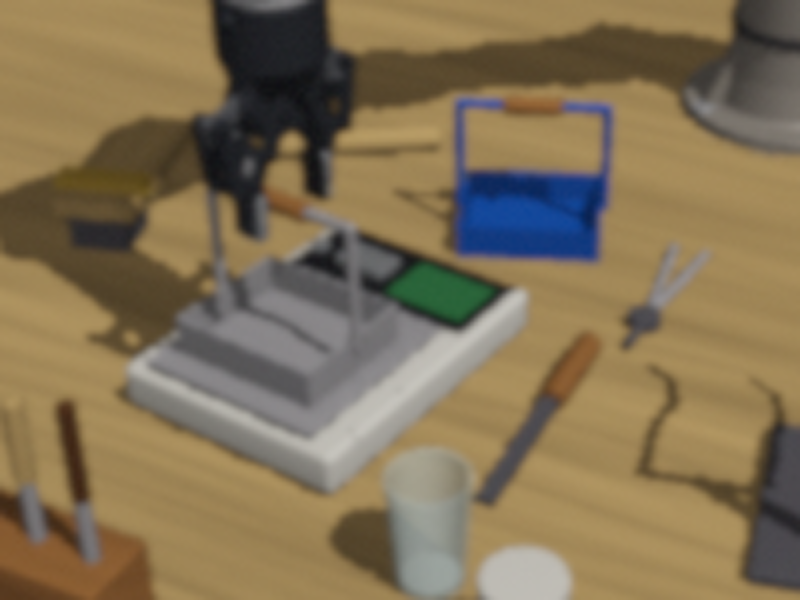

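Request:
{"op": "carry_out", "data": {
  "rows": [
    [[0,0,-0.05],[0,0,0]],
    [[0,0,-0.15],[0,0,0]],
    [[0,0,-0.3],[0,0,0]],
    [[0,0,-0.45],[0,0,0]],
    [[0,0,-0.5],[0,0,0]],
    [[0,0,-0.5],[0,0,0]]
  ]
}}

```text
clock: 12.85
tool_pos: [619.8, -178.2, 250.9]
tcp_rot: [0.751, 0.661, 0.0, 0.001]
ft_force: [-0.2, -0.2, 0.9]
width: 60.0
gripper_force: 0.0
```

```bash
python3 -c "
from h import *
plan((497,-194.5,250,-97.5),(497,-194.5,250,82.5)); print(telemetry.get_obs()['joint_positions'])"
```

```text
[ 619.8 -178.2  250.9] t 12.85 yaw -7.3 tilt [-0.     0.001 -1.   ]
[[-0.159, -0.598, 0.004], [0.0002, -0.0002, 0.2505]]
[[-0.159, -0.598, 0.004], [0.0002, 0.0002, -0.2495]]
[-0.12602186  0.55943587  0.65698062  1.20033036 -0.33163384  1.48447312
  0.3544603 ]
```

Request:
{"op": "carry_out", "data": {
  "rows": [
    [[-0.03,-0.15,0],[0,0,0.025]],
    [[-0.06,-0.3,0],[0,0,0.05]],
    [[-0.1,-0.45,0],[0,0,0.075]],
    [[-0.13,-0.55,0],[0,0,0.1]],
    [[-0.159,-0.598,0],[0,0,0.125]],
    [[-0.159,-0.598,0],[0,0,0.15]],
    [[-0.159,-0.598,0],[0,0,0.175]],
    [[-0.159,-0.598,0],[0,0,0.21]],
    [[-0.159,-0.598,0],[0,0,0.25]],
    [[-0.159,-0.598,0],[0,0,0.25]]
  ],
  "jaw": 0,
  "newtons": 30
}}

```text
clock: 14.1
tool_pos: [496.0, -193.6, 248.6]
tcp_rot: [0.998, -0.066, -0.002, -0.0]
ft_force: [-0.4, 0.2, -0.1]
width: -0.3
gripper_force: 0.0
```

Run:
```python
from h import *
plan((497,-194.5,60,-97.5)); o=telemetry.get_obs();print(o['width'],o['ft_force'])
p=imaging.grab_frame('scene'); w=cloud(p)
for l in('tare_key',):
    for d in nets.outline_of(l,p)[:2]: print(d['conf'],d['centre'],np.nanmedian(w[d['mask']],0))
x,y,z=w[...,0],w[...,1],w[...,2]; q=w[(abs(x-622)<90)&(abs(y+181)<90)&(z>64)&(z<95)]; print(cv2.minAreaRect(q[:,:2].astype(np.float32)))
```

```text
[ 496.  -193.6  248.6] t 14.1 yaw -97.5 tilt [-0.003 -0.    -1.   ]
[[0.008, 0.004, 0.943], [-0.0001, 0.0005, -0.0001]]
-0.26038727289254227 [-0.35017069  0.22739846 -0.0992059 ]
0.54 [204.4, 195.0] [ 500.47144835 -184.67340556   48.81420902]
0.35 [183.3, 210.5] [ 626.55375371 -183.87019283   66.27419822]
((627.5223999023438, -180.41522216796875), (132.16908264160156, 104.59615325927734), 82.84307861328125)
```

Request:
{"op": "carry_out", "data": {
  "rows": [
    [[0.006,0.003,0.15],[0,0,0]],
    [[0.006,0.003,0.4],[0,0,0]],
    [[0.006,0.003,0.65],[0,0,0]],
    [[0.006,0.003,0.82],[0,0,0]],
    [[0.006,0.003,0.91],[0,0,0]],
    [[0.006,0.003,0.95],[0,0,0]],
    [[0.006,0.003,0.96],[0,0,0]],
    [[0.006,0.003,0.96],[0,0,0]],
    [[0.006,0.003,0.96],[0,0,0]]
  ]
}}

```text
clock: 15.32
tool_pos: [498.7, -195.4, 59.3]
tcp_rot: [0.998, -0.064, 0.001, 0.0]
ft_force: [-0.0, 0.3, -0.7]
width: -0.2
gripper_force: 0.0
```

Run:
```python
from h import *
plan((497,-194.5,50,-97.5)); o=telemetry.get_obs();print(o['ft_force'])
p=imaging.grab_frame('scene')
cv2.imwrite('pics/s6.png',cv2.resize(p['img'][130:250,130:290,::-1],(800,600),interpolation=2))
```

```text
[ 498.7 -195.4   59.3] t 15.325 yaw -97.3 tilt [ 0.002  0.    -1.   ]
[[-0.009, -0.003, 0.046], [0.0, -0.0003, 0.0006]]
[-0.04042861  0.2946639  -0.7130845 ]
```

View pics/s6.png

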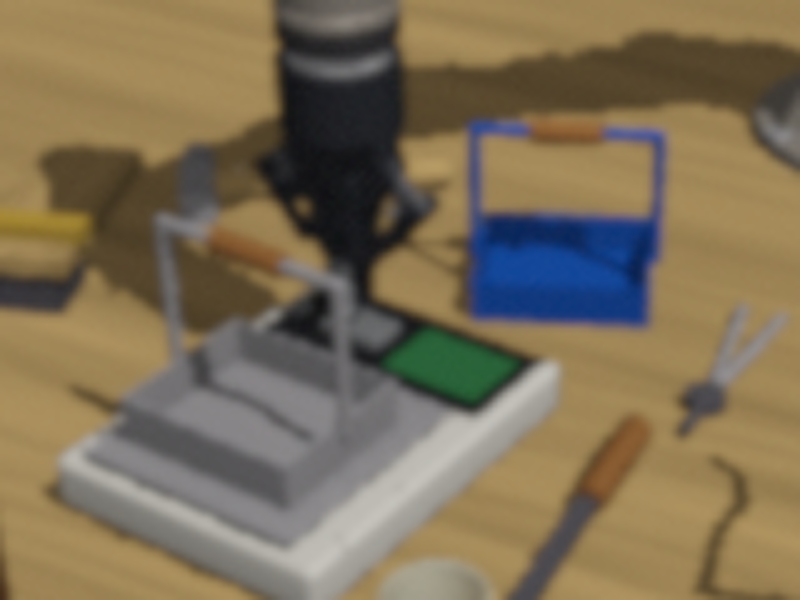

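Request:
{"op": "carry_out", "data": {
  "rows": [
    [[-0.005,0,0.015],[0,0,0]],
    [[-0.005,0,0.03],[0,0,0]],
    [[-0.005,0,0.035],[0,0,0]],
    [[-0.005,0,0.035],[0,0,0]]
  ]
}}

```text
clock: 15.88
tool_pos: [496.9, -194.9, 51.1]
tcp_rot: [0.998, -0.064, -0.0, -0.0]
ft_force: [-0.8, -0.6, 0.3]
width: 0.0
gripper_force: 0.0
```

Request:
{"op": "carry_out", "data": {
  "rows": [
    [[0,0,0.005],[0,0,0]],
    [[0,0,0.005],[0,0,0]],
    [[0,0,0.005],[0,0,0]]
  ]
}}

```text
clock: 16.25
tool_pos: [497.0, -194.9, 50.3]
tcp_rot: [0.998, -0.064, 0.0, -0.0]
ft_force: [-0.5, 0.6, -0.4]
width: -0.1
gripper_force: 0.0
```

Request:
{"op": "carry_out", "data": {
  "rows": [
    [[0,0,0.005],[0,0,0]],
    [[0,0,0.005],[0,0,0]],
    [[0,0,0.005],[0,0,0]]
  ]
}}

```text
clock: 16.62
tool_pos: [496.9, -194.9, 49.3]
tcp_rot: [0.998, -0.064, -0.0, -0.0]
ft_force: [-0.1, -0.7, -0.7]
width: 0.2
gripper_force: 0.0
```

Request:
{"op": "carry_out", "data": {
  "rows": [
    [[0,0,0.005],[0,0,0]],
    [[0,0,0.005],[0,0,0]],
    [[0,0,0.005],[0,0,0]]
  ]
}}

```text
clock: 17.0
tool_pos: [497.0, -194.9, 48.5]
tcp_rot: [0.998, -0.064, 0.0, -0.0]
ft_force: [-1.0, 0.4, 3.4]
width: 0.2
gripper_force: 1.6
```

Request:
{"op": "carry_out", "data": {
  "rows": [
    [[0,0,0.005],[0,0,0]],
    [[0,0,0.005],[0,0,0]],
    [[0,0,0.005],[0,0,0]]
  ]
}}

```text
clock: 17.38
tool_pos: [497.1, -194.9, 47.5]
tcp_rot: [0.998, -0.064, 0.0, -0.0]
ft_force: [-0.9, 0.9, 4.1]
width: 0.2
gripper_force: 2.4
```

Request:
{"op": "carry_out", "data": {
  "rows": [
    [[0,0,0.005],[0,0,0]],
    [[0,0,0.005],[0,0,0]]
  ]
}}

```text
clock: 17.62
tool_pos: [497.1, -195.0, 46.5]
tcp_rot: [0.998, -0.064, 0.0, -0.0]
ft_force: [-0.5, 1.0, 3.9]
width: -0.1
gripper_force: 2.2
```

Request:
{"op": "carry_out", "data": {
  "rows": [
    [[0,0,0.005],[0,0,0]],
    [[0,0,0.005],[0,0,0]]
  ]
}}

```text
clock: 17.88
tool_pos: [497.1, -195.0, 45.3]
tcp_rot: [0.998, -0.064, 0.0, 0.0]
ft_force: [0.3, 0.7, 3.0]
width: -0.0
gripper_force: 1.7
```

Request:
{"op": "carry_out", "data": {
  "rows": [
    [[0,0,0.003],[0,0,0]],
    [[0,0,0.003],[0,0,0]]
  ]
}}

```text
clock: 18.12
tool_pos: [497.1, -195.0, 44.6]
tcp_rot: [0.998, -0.064, 0.0, 0.0]
ft_force: [0.7, 0.4, 2.5]
width: -0.1
gripper_force: 1.5
```

Request:
{"op": "carry_out", "data": {
  "rows": [
    [[0,0,-0.02],[0,0,0]],
    [[0,0,-0.05],[0,0,0]],
    [[0,0,-0.2],[0,0,0]],
    [[0,0,-0.45],[0,0,0]],
    [[0,0,-0.7],[0,0,0]],
    [[0,0,-0.9],[0,0,0]],
    [[0,0,-1],[0,0,0]],
    [[0,0,-1],[0,0,0]]
  ]
}}

```text
clock: 19.12
tool_pos: [497.7, -195.8, 246.3]
tcp_rot: [0.998, -0.064, 0.002, 0.0]
ft_force: [0.0, 0.4, 0.8]
width: -0.1
gripper_force: 0.0
```

Run:
```python
from h import *
o=telemetry.get_obs();print(o['tool_pos'],o['ft_force'])
p=imaging.grab_frame('scene'); w=cloud(p)
x,y,z=w[...,0],w[...,1],w[...,2]; q=w[(abs(x-622)<90)&(abs(y+181)<90)&(z>64)&(z<95)]; print(cv2.minAreaRect(q[:,:2].astype(np.float32)))
q=w[(abs(x-497)<10)&(abs(y+195)<16)]; print(len(q),np.median(q[:,2]))
```

```text
[ 497.7349332  -195.75693696  246.32307446] [0.04774976 0.40530441 0.80930846]
((628.2811279296875, -179.32858276367188), (134.88755798339844, 103.64381408691406), 81.74283599853516)
127 272.56709213596133
```

The measured force peaked at about 4 N, fell to 2.5 N at about 4.6 mm of travel and returned to zero once the arm lifted clear. The basket hasn't moved, so I'm handing in.

```bash
python3 -c "
from h import *
print(workorder.hand_in())"
```

```text
the job is handed in; nothing more can be done
None
```

I set the basket on the scale's pan about 5 mm from centre and let go, then pressed the tare key past its click (about 4.6 mm) and released it; the job is handed in at about 19 s, but no verdict came back.

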